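# Open the water filler of the food warmer

## Task

Unscrew the cap from the food warmer's water filler (anticlockwise, over a full turn or more, with several grasps) without forcing it: let it rise with its thread, and neither pull up, press down nor push sideways hard. Keep hold of it as it comes free so that it does not drop onto the warmer or the counter, then set it down gently in the round steel dish, skirt down and bar up, and let go. Leave the square pan, bottle, bowls and shaker where they stand.

Things in the scene. Friction and masses are not known exactly. Their poses are not given: they have to be found in the camera images.
- cap: Black plastic screw cap: ribbed round skirt 57 mm in diameter, 34 mm high, open underneath, with an upright bar grip on its flat top; 68 mm high in all, about 120 g. Origin: centre of the skirt's lower rim; z up along its axis, x along the bar. It starts screwed down, rim 8 mm above the warmer's deck. Anticlockwise from above unscrews it.
- cap_grip (a point): Point on the cap's axis within its bar grip, 56 mm above the cap's rim, 22 mm above its flat top and 12 mm below the bar's top: fingers may reach at most 22 mm below it. The bar is 46 mm long (cap's x), 16 mm wide (cap's y) and 34 mm high (34 to 68 mm above the rim). The axes are the cap's own.
- neck: Fixed steel filler neck under the cap, upright, thread 37 mm across, top 34 mm above the deck. Origin: on its axis at deck height. Coarse thread: the cap rises 12 to 24 mm per turn and frees after 3/4 to 1 1/2 turns, to be felt; until then pulling lifts it 1.5 mm at most. Play sideways 0.7 mm; the cap stays where let go. Force of cap on neck must stay under 20 N.
- warmer: Stainless countertop food warmer, fixed, 340 mm long (x), 240 mm wide (y), deck 100 mm above the counter. Origin: on the counter under the neck's axis; the housing reaches 70 mm in front (-x) and 270 mm behind (+x) of it, 120 mm to either side. A covered pan lies on the deck from 83 mm behind the neck's axis on; its handle's top is 39 mm above the deck.
- dish: Round shallow dark steel dish, loose, 250 g, 120 mm in diameter at the rim, 16 mm high, flat inner floor about 95 mm in diameter and 3 mm above the counter. Origin: centre of its underside. It stands left or right of the warmer.
- square_pan: Bystander: square open metal pan, 110 mm by 110 mm, 60 mm high; on the other side of the warmer from the dish. Origin: centre of its underside.
- sauce_bottle: Bystander: amber sauce bottle, 56 mm in diameter, 170 mm high. Origin: centre of its underside.
- bowls: Bystander: stack of paper bowls, 128 mm in diameter, 63 mm high. Origin: centre of its underside.
- shaker: Bystander: glass shaker with a metal top, 48 mm in diameter, 90 mm high. Origin: centre of its underside.
There are look-alikes about, which are no part of the job. There is more than one size of the dish; the one meant has the size given above.

How it is judged:
On the way:
1. the cap is off its thread and held in the fingers clear above the neck (z of cap in the frame of neck above 0.04 m and contact force between the fingers and cap above 1 N and contact force between cap and neck below 0.1 N), for 0.2 s.
At the end, for the whole second after the job is handed in: The cap stands still in the round dish, skirt down on the dish's floor and bar up (tilt under 0.1 rad, axis within 30 mm of the dish's centre), the dish standing on the counter (horizontal distance between cap and dish below 0.03 m and z of cap in the frame of dish between 0 and 0.008 m and angle between cap's own z axis and vertical below 0.1 rad and height (world z) of dish below 0.01 m and linear speed of cap below 0.02 m/s and contact force between cap and dish above 0.2 N); the robot touches nothing.
It fails at once if the cap is forced: 20 N or more between cap and neck (contact force between cap and neck above 20 N).
It fails at once if the cap is pressed hard into the dish: more than 50 N (contact force between cap and dish above 50 N).
It fails at once if the cap is dropped into the dish: near its floor at more than 0.3 m/s (a fall of 5 mm) (linear speed of cap above 0.3 m/s and horizontal distance between cap and dish below 0.07 m and z of cap in the frame of dish below 0.02 m).
It fails at once if the cap drops onto or touches the warmer, or drops onto the counter beside the dish (contact force between cap and warmer above 0.5 N or (height (world z) of cap below 0.02 m and horizontal distance between cap and dish above 0.08 m)).
It fails at once if a bystander is moved by more than 30 mm (distance of any of square_pan, sauce_bottle, bowls, shaker from where it was at the start of the episode above 0.03 m).
It also fails if it takes over 72 s, if anything falls off the work surface, if the arm or the gripper's body presses on something with over 40 N, if the wrist force passes 120 N, or if a joint passes its speed limit or range.

## Robot

A 6-joint arm with a two-finger parallel gripper is mounted at the origin on the work surface. World frame = base frame: x ahead of the robot, y to its left, z up, the work surface at z = 0. Lengths are in m, angles in rad, forces in N, time in s.
With the tool pointing down it reaches from about 0.2 to 0.875 m from the base axis. Payload 3.4 kg.
Tool frame: the origin (TCP) lies between the finger pads; the fingertips stand 25 mm ahead of it and the grasp point (between the pads) lies 6 mm ahead of it (r.nose_length is the z of the fingertips in the tool frame, in m); z points along the fingers, x is the direction in which the jaws open and shut, and the axes are right-handed (so a half turn about z gives the same grasp; the last joint's range is limited). The gripper opens to 94 mm and grips with 3 to 60 N. Pads are 16 mm wide; open, the fingers measure 119 mm over their backs; the gripper's body (75 mm by 177 mm) begins 78 mm behind the grasp point.
Start: joints at [1.047, 0.276, 1.505, -0, 1.361, -0.121], TCP at [0.225, 0.529, 0.23] pointing down, gripper open.
Joint ranges: [-2.89, 2.89], [-0.75, 2.08], [0.22, 2.7], [-1.18, 4.32], [0.11, 2.71], [-2.7, 2.7]. Speed limits (rad/s): [2.57, 2.57, 3.14, 3.14, 3.14, 3.14].

## Interface

Orientations are given as a unit quaternion [w, x, y, z].
In Python, from plant import r, gripper_to, inverse_kinematics, vision, models, telemetry gives the robot as it stands. Calls block until the motion is done:
- r.move_to(position, orientation): joint-space move of the TCP to a pose.
- r.move_l(position, rot=None, vel=0.15, guard=None): straight line of the TCP; rot=None keeps the orientation; vel is the mean speed in m/s. With guard (N) it stops when the force on the tool has changed by that much, and returns True; else False.
- r.movej(angles): joint-space move.
- gripper_to(opening, f_grip=None): finger opening in m; f_grip is the grip in N (None keeps the last); returns when the fingers have stopped.
- r.hold(seconds).
- inverse_kinematics(position, orientation): joint angles nearest the present ones, or None.
- vision.snapshot(name): name is "scene" or "top" or "wrist"; returns the picture (420x560x3 uint8, red, green, blue); there is no depth.
- vision.get_calibration(name): a dict with "fx", "fy", "cx", "cy" (pixels), "position" and "orientation" of the camera in the world. Camera axes: x right, y down, z forward; pixel columns grow to the right and rows downward; lengths in m; the calibration is good to about 2 mm. A picture is of the moment at which its call begins: read the wrist's pose just before it. get_calibration takes no time and is no camera call; for the wrist camera it gives the pose at the moment of the call.
A pose or a line that the arm cannot do raises r.PlanningError and nothing moves.
- r.sign_off(): hands the job in, once; it reports no verdict.
Trained networks look in the newest picture that a camera, given by its name, has taken for a name from the list of things; names that differ only in an ending like _2 or _b are one class to them, and where a whole thing is asked for, a point or a joint stands for the part that bears it (a point fixed in the world has none). Each returns a list of dicts, best first, with "score" (0 to 1); they miss things now and then, are a little off and sometimes report something else, mostly with a low value. They report only what shows in the picture. A call takes as long as a camera call. They do not tell look-alikes from the thing itself.
- models.boxes_of(thing, camera): "at" ([x, y, z] in m, in world coordinates, good to about 4 mm: the middle of the surface that is visible of it).
- models.regions_of(thing, camera): "pixels" (420x560 bool, what is visible of it).
- models.mark_of(thing, camera): "at" ([x, y, z] in m, in world coordinates, good to about 4 mm: a listed point, or the origin of a listed thing).
Readings, each from a call of its own:
- telemetry.current_t(): time.
- telemetry.current_joints(): joint angles.
- telemetry.current_dq(): joint speeds.
- telemetry.current_joint_efforts(): joint torques, N m.
- telemetry.current_ee_pos(): TCP position.
- telemetry.current_tool_rot(): TCP orientation.
- telemetry.current_wrist_force(): force on the tool from outside, world axes, zero at the start.
- telemetry.current_torque(): the same for the moment, N m.
- telemetry.current_opening(): finger opening in m.
Only numpy, scipy, OpenCV 4.12 (cv2) and the standard library are available. Lean on these libraries where they do the work, as an engineer would, in place of code of your own. Each camera call takes 0.05 s, during which the arm holds its last target. There are 200 camera calls.

## Working session

There is one attempt and no reset: what is moved stays moved. The work goes in short steps, each a Python script; the robot and the scene stay as the last script left them, time stands still between calls to the robot, and variables do not carry over. Pictures are saved under pics/ and viewed, about 8 in all and at most 12, crops included, and the job is handed in when it is done.

```bash
ls; mkdir -p pics; cat > h.py <<'E'
import numpy as np, cv2
from plant import r, gripper_to, inverse_kinematics, vision, models, telemetry
from scipy.spatial.transform import Rotation as R
def save(im,n): cv2.imwrite('pics/'+n+'.png',im[:,:,::-1])
def q(yaw): # tool down, jaw axis x at yaw
    m=R.from_euler('z',yaw)*R.from_euler('x',np.pi); x,y,z,w=m.as_quat(); return [w,x,y,z]
def camR(c):
    o=c['orientation']; return R.from_quat([o[1],o[2],o[3],o[0]]).as_matrix()
def proj(name,p):
    c=vision.get_calibration(name); v=camR(c).T@(np.array(p)-c['position']); return c['fx']*v[0]/v[2]+c['cx'],c['fy']*v[1]/v[2]+c['cy']
def unproj(name,u,v,z):
    c=vision.get_calibration(name); d=camR(c)@np.array([(u-c['cx'])/c['fx'],(v-c['cy'])/c['fy'],1]); p=np.array(c['position']); return p+d*(z-p[2])/d[2]
E
python3 - <<'E'
from h import *
np.set_printoptions(precision=3,suppress=True)
ims=[]
for n in ['scene','top']:
    im=vision.snapshot(n); save(im,n+'0')
    for t in ['cap','cap_grip','neck','warmer','dish','square_pan','sauce_bottle','bowls','shaker']:
        for m in models.mark_of(t,n)[:4]:
            print(n,t,round(m['score'],2),np.array(m['at']),np.round(proj(n,m['at'])))
print(telemetry.current_t(),telemetry.current_tool_rot(),r.nose_length)
E
```

```text
pics
scene cap 0.83 [0.509 0.001 0.108] [242. 217.]
scene cap_grip 0.85 [0.507 0.001 0.159] [242. 202.]
scene cap_grip 0.47 [0.552 0.432 0.004] [331. 393.]
scene neck 0.45 [ 0.507 -0.002  0.099] [242. 219.]
scene warmer 0.77 [ 0.511  0.004 -0.004] [244. 247.]
scene dish 0.84 [ 0.353 -0.172 -0.   ] [261. 184.]
scene dish 0.71 [ 0.235 -0.293  0.003] [273. 147.]
scene dish 0.63 [ 0.433 -0.334  0.002] [211. 162.]
scene sauce_bottle 0.61 [0.61  0.345 0.   ] [284. 374.]
scene bowls 0.96 [ 0.595 -0.36  -0.   ] [158. 176.]
scene shaker 0.75 [0.552 0.431 0.004] [331. 393.]
top cap 0.73 [ 0.504 -0.002  0.111] [294. 181.]
top cap_grip 0.82 [ 0.502 -0.001  0.161] [294. 180.]
top neck 0.36 [0.504 0.002 0.099] [293. 182.]
top warmer 0.59 [ 0.504 -0.003 -0.001] [294. 185.]
top dish 0.95 [ 0.349 -0.164  0.001] [343. 232.]
top dish 0.76 [ 0.436 -0.333 -0.001] [394. 205.]
top dish 0.63 [ 0.231 -0.292 -0.001] [383. 267.]
top square_pan 0.81 [0.408 0.351 0.002] [188. 214.]
top sauce_bottle 0.86 [0.613 0.343 0.004] [191. 153.]
top bowls 0.79 [ 0.599 -0.363 -0.002] [402. 157.]
top shaker 0.75 [ 0.551  0.425 -0.001] [166. 172.]
top shaker 0.21 [ 0.506 -0.001  0.   ] [294. 185.]
1.0 [-0.     0.834  0.551  0.   ] 0.025
```

```bash
python3 - <<'E'
import cv2,numpy as np
a=cv2.imread('pics/scene0.png');b=cv2.imread('pics/top0.png')
c=cv2.resize(b[130:300,150:430],None,fx=2.8,fy=2.8,interpolation=cv2.INTER_CUBIC)
cv2.imwrite('pics/top_crop.png',c)
E
```

```text
(no output)
```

View pics/scene0.png

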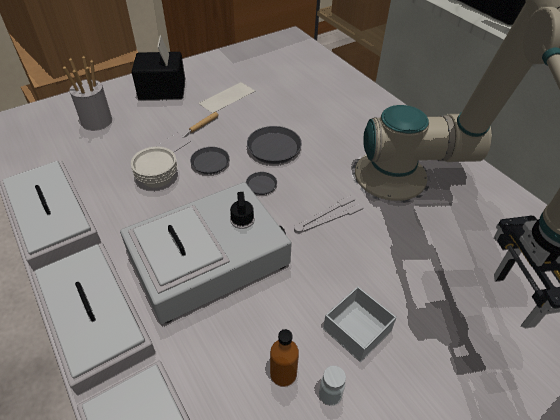

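View pics/top_crop.png

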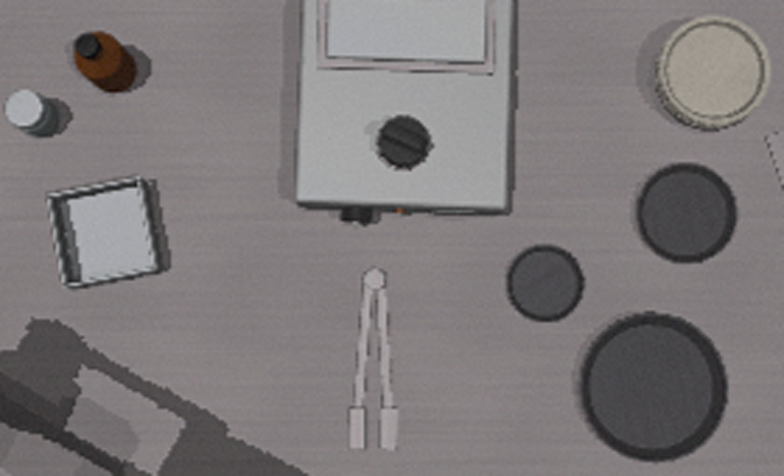

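Scene: the cap with its bar is on the warmer at top-view px (294,180). The dish has three candidates: (343,232) about 90 mm, (394,205) about 118 mm and (383,267) about 170 mm. I choose (394,205), since 120 mm is the stated size. The black knob on the warmer's front (crop 357,215) and the three pan lids in the background are not the cap. Next I check all this with the wrist camera from above.

```bash
python3 - <<'E'
from h import *
np.set_printoptions(precision=3,suppress=True)
for m in models.regions_of('dish','top')[:3]:
    v,u=np.nonzero(m['pixels']); a=unproj('top',u.min()-.5,v.mean(),.016);b=unproj('top',u.max()+.5,v.mean(),.016)
    print('dish',u.mean(),v.mean(),np.linalg.norm(a-b),unproj('top',u.mean(),v.mean(),.012))
c=vision.get_calibration('wrist');print('wristcam rel',np.array(c['position'])-telemetry.current_ee_pos())
r.move_l([0.225,0.529,0.36])
yaw0=np.deg2rad(-20)
for yaw in (-200,-110,-20,70,160):
    j=inverse_kinematics([.505,0,.36],q(np.deg2rad(yaw))); print(yaw,j)
r.move_to([.505,0,.36],q(yaw0))
im=vision.snapshot('wrist'); save(im,'w1'); c=vision.get_calibration('wrist')
print(telemetry.current_joints(),c['position'],telemetry.current_t(),telemetry.current_wrist_force())
for t in ['cap','cap_grip']:
    for m in models.mark_of(t,'wrist')[:2]: print(t,m['score'],np.array(m['at']),proj('wrist',m['at']))
for m in models.regions_of('cap','wrist')[:1]:
    v,u=np.nonzero(m['pixels']); print('cap reg',u.min(),u.max(),v.min(),v.max())
E
```

```text
dish 382.6547245857591 267.98298253470665 0.17228525171100642 [ 0.229 -0.29   0.012]
dish 343.97277676951 230.5589836660617 0.08186179065377332 [ 0.352 -0.166  0.012]
dish 394.44980694980694 205.72200772200773 0.118036742033815 [ 0.433 -0.333  0.012]
wristcam rel [-0.067  0.029  0.154]
-200 None
-110 [-0.138  0.122  1.393  0.     1.627  1.782]
-20 [-0.138  0.122  1.393 -0.     1.627  0.211]
70 [-0.138  0.122  1.393 -0.     1.627 -1.36 ]
160 None
[-0.136  0.122  1.393  0.     1.627  0.211] [0.531 0.07  0.514] 4.2583 [ 0.199 -0.199  0.606]
cap 0.72 [0.506 0.    0.108] (np.float64(278.4268657647468), np.float64(180.35663555952536))
cap_grip 0.73 [ 0.499 -0.001  0.163] (np.float64(272.53956882790817), np.float64(192.4293221821269))
cap reg 256 303 158 212
```

View pics/w1.png

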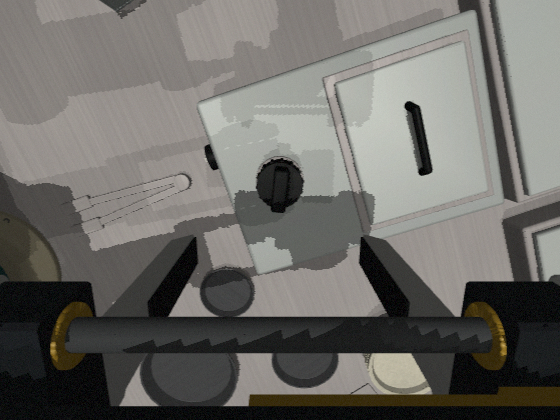

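The wrist picture shows the cap at (280,185), its bar nearly vertical in the image, and the pan handle at (418,138). I crop it to get the bar's yaw.

```bash
python3 - <<'E'
from h import *
im=cv2.imread('pics/w1.png')[145:225,235:325]
g=cv2.convertScaleAbs(im,alpha=2.5,beta=10)
cv2.imwrite('pics/w1c.png',cv2.resize(g,None,fx=7,fy=7,interpolation=cv2.INTER_CUBIC))
E
```

```text
(no output)
```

View pics/w1c.png

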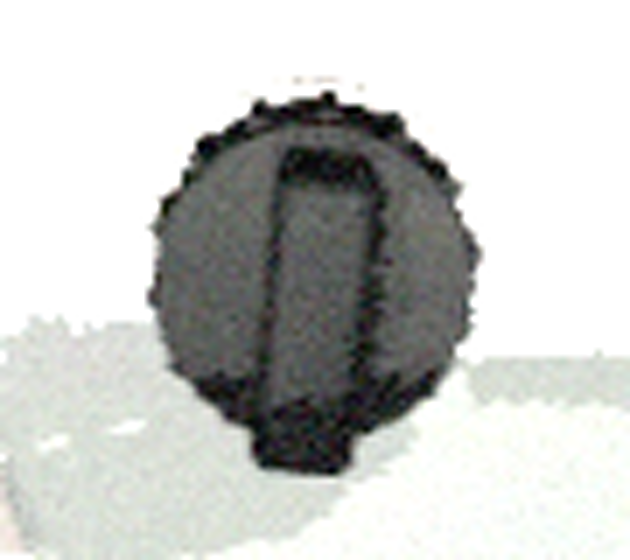

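```bash
python3 - <<'E'
from h import *
f=lambda x,y,z:unproj('wrist',235+x/7,145+y/7,z)
a=f(330,180,.168);b=f(303,472,.168); print(a,b,np.linalg.norm(a-b),(a+b)/2,np.rad2deg(np.arctan2(*(a-b)[1::-1])))
c,d=f(280,185,.168),f(378,190,.168); print('w',np.linalg.norm(c-d))
c,d=f(155,275,.14),f(478,275,.14); print('skirt',np.linalg.norm(c-d),(c+d)/2)
E
```

```text
[0.51669985 0.01845219 0.168     ] [ 0.49733461 -0.02292538  0.168     ] 0.04568496991647513 [ 0.50701723 -0.00223659  0.168     ] 64.91979782750354
w 0.014726622852246386
skirt 0.05289794538196745 [5.08181268e-01 3.35932094e-04 1.40000000e-01]
```

Bar yaw is about 65°, measured length 45.7 mm (46 given), and axis about (0.506,-0.001). First I centre with light pinches along and across the bar, watching the force.

```bash
cat >> h.py <<'E'
np.set_printoptions(precision=4,suppress=True)
F=lambda n=4:np.mean([(r.hold(.02),telemetry.current_wrist_force())[1] for _ in range(n)],0)
P=lambda:np.array(telemetry.current_ee_pos())
E
python3 - <<'E'
from h import *
c=np.array([.506,-.001])
for deg,op,zt in ((65,.075,.173),(-25,.045,.173)):
    gripper_to(op,3); y=np.deg2rad(deg)
    r.move_to([*c,.215],q(y)); 
    print('stop',r.move_l([*c,zt],vel=.08,guard=4)); f0=F()
    gripper_to(0.0 if deg<0 else .03,3); u=np.array([np.cos(y),np.sin(y)])
    for i in range(5):
        d=F()-f0; o=telemetry.current_opening(); fj=d[:2]@u
        print(deg,'open',o,'dF',d,'jaw',fj,'T',np.array(telemetry.current_torque()),P())
        if abs(fj)<.5: break
        c=c+u*np.clip(fj*.0003,-.001,.001); r.move_l([*c,zt],vel=.02)
    if deg>0: gripper_to(op); r.move_l([*c,.215])
print(c,telemetry.current_t(),telemetry.current_joints())
E
```

```text
stop False
65 open 0.04588077976326042 dF [0.1048 0.444  0.5292] jaw 0.4466548575814241 T [-0.0282 -0.0024  0.0052] [ 0.5061 -0.001   0.1731]
stop False
-25 open 0.015644622587006638 dF [-0.2126 -0.3511  1.3362] jaw -0.04433342461248799 T [-0.0387  0.1467  0.0151] [ 0.506  -0.001   0.1731]
[ 0.506 -0.001] 12.125 [-0.1396  0.2135  1.7414  0.0001  1.1866  0.2967]
```

```bash
cat >> h.py <<'E'
def turn(c,z,deg,end,f0,step=15,pitch=.018,lim=8,fz_t=-1.5,done=None):
    """turn cap anticlockwise in steps, following thread by force; returns c,z,deg"""
    while deg<end-.1:
        s=min(step,end-deg); deg+=s; z+=pitch*s/360
        stop=r.move_l([*c,z],q(np.deg2rad(deg)),vel=.05,guard=lim)
        for k in range(3):
            d=F(2)-f0
            ez=d[2]-fz_t
            if np.hypot(*d[:2])<2 and abs(ez)<2: break
            c=c+np.clip(d[:2]*.00015,-.0005,.0005) if np.hypot(*d[:2])>=2 else c
            z=z+np.clip(ez*.00015,-.0007,.0007) if abs(ez)>=2 else z
            r.move_l([*c,z],q(np.deg2rad(deg)),vel=.05)
        print(f'{deg:.0f} z{z*1e3:.2f} c{c*1e3} d{d} k{k} Tz{telemetry.current_torque()[2]:.2f} op{telemetry.current_opening()*1e3:.2f} stop{stop} t{telemetry.current_t():.1f}')
        if stop or np.linalg.norm(d)>12: print('ABORT'); break
    return c,z,deg
E
python3 - <<'E'
from h import *
c=np.array([.506,-.001]); gripper_to(0,18); f0=np.array([0.2,-.2,.6]); print(F()-f0,telemetry.current_opening())
print(turn(c,.173,-25,20,f0))
E
```

```text
[0.321  0.4655 0.5647] 0.01624869881826325
-10 z173.75 c[506.  -1.] d[ 0.0059  0.5273 -0.106 ] k0 Tz-0.01 op15.85 stopFalse t12.8
5 z174.50 c[506.  -1.] d[-0.1878 -0.0416 -1.1551] k0 Tz0.01 op15.62 stopFalse t13.3
20 z175.25 c[506.  -1.] d[-0.0102  0.4704 -2.0887] k0 Tz0.01 op15.98 stopFalse t13.7
(array([ 0.506, -0.001]), 0.17525, 20)
```

```bash
python3 - <<'E'
from h import *
f0=np.array([0.2,-.2,.6])
c,z,d=turn(np.array([.506,-.001]),.17525,20,140,f0,step=20)
E
```

```text
40 z176.25 c[506.  -1.] d[ 0.1236  1.3189 -1.4147] k0 Tz0.02 op16.02 stopFalse t14.3
60 z177.25 c[506.  -1.] d[ 0.1346  0.809  -1.6021] k0 Tz0.02 op15.61 stopFalse t14.8
80 z178.25 c[506.  -1.] d[ 0.0953  0.3678 -1.4454] k0 Tz0.01 op15.83 stopFalse t15.3
100 z179.25 c[506.  -1.] d[ 0.4463  1.1119 -1.3475] k0 Tz0.03 op15.98 stopFalse t15.9
120 z180.25 c[506.  -1.] d[ 0.5603  0.8711 -1.8221] k0 Tz0.00 op15.64 stopFalse t16.4
140 z181.25 c[506.2245  -0.7433] d[ 0.6465  0.3782 -2.908 ] k1 Tz-0.02 op15.69 stopFalse t17.2
```

```bash
python3 - <<'E'
from h import *
c=np.array([.506,-.001]); 
gripper_to(.045); r.move_l([*c,.225],vel=.2); r.move_to([*c,.36],q(np.deg2rad(-40)))
im=vision.snapshot('wrist'); save(im,'w2')
for t in ['cap','cap_grip']:
    for m in models.mark_of(t,'wrist')[:1]: print(t,m['score'],np.array(m['at']),proj('wrist',m['at']))
u,v=map(int,proj('wrist',[.506,-.001,.16])); g=cv2.convertScaleAbs(im[v-40:v+40,u-45:u+45,::-1],alpha=2.5,beta=10); print(u,v)
cv2.imwrite('pics/w2c.png',cv2.resize(g,None,fx=7,fy=7,interpolation=cv2.INTER_CUBIC)); print(telemetry.current_t(),telemetry.current_joints())
E
```

```text
cap 0.61 [ 0.5035 -0.0001  0.1166] (np.float64(275.64909545041235), np.float64(182.11232367441016))
cap_grip 0.6 [0.4989 0.     0.1676] (np.float64(271.9491244005718), np.float64(193.62436444363573))
277 188
21.025 [-0.1396  0.1233  1.391  -0.      1.6276  0.5585]
```

View pics/w2c.png

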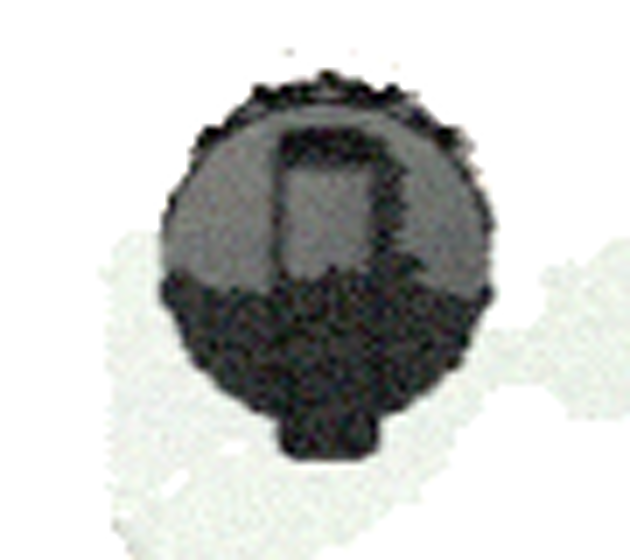

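The bar now lines up with the jaws at −40° and the cap has risen about 8 mm, so it turns and follows its thread. I regrasp.

```bash
cat >> h.py <<'E'
def regrasp(c,z,deg):
    r.move_to([*c,z+.04],q(np.deg2rad(deg))); print('guard',r.move_l([*c,z],vel=.08,guard=4)); f0=F()
    gripper_to(0,3); print('light',F()-f0,telemetry.current_opening()); gripper_to(0,18); print('firm',F()-f0,telemetry.current_opening(),telemetry.current_t()); return f0
E
python3 - <<'E'
from h import *
c=np.array([.506,-.001]); z=.1808
f0=regrasp(c,z,-40); print(f0)
c,z,d=turn(c,z,-40,140,f0,step=20,fz_t=-1)
E
```

```text
guard False
light [ 0.1843 -0.1381  0.4042] 0.01638271324543506
firm [0.3067 0.1699 0.3787] 0.016070462843563706 23.2667
[ 0.0912 -0.3037  0.2203]
-20 z181.80 c[506.  -1.] d[ 0.123   0.61   -0.3251] k0 Tz0.01 op16.05 stopFalse t23.8
0 z182.80 c[506.  -1.] d[ 0.7915  0.679  -1.6133] k0 Tz-0.09 op15.86 stopFalse t24.3
20 z183.80 c[506.  -1.] d[-0.1477  0.0313 -0.9125] k0 Tz-0.00 op16.04 stopFalse t24.9
40 z184.80 c[506.  -1.] d[ 0.0555  0.8292 -1.1168] k0 Tz-0.02 op15.75 stopFalse t25.4
60 z185.80 c[506.  -1.] d[ 0.2447  0.9897 -1.3341] k0 Tz-0.04 op15.60 stopFalse t25.9
80 z186.80 c[506.  -1.] d[ 0.0707  1.0083 -0.9594] k0 Tz-0.02 op16.05 stopFalse t26.5
100 z187.80 c[506.  -1.] d[-0.1632  1.0093 -1.3597] k0 Tz-0.02 op15.82 stopFalse t27.0
120 z188.44 c[506.  -1.] d[ 1.4097  0.8474 -1.7271] k1 Tz0.04 op16.02 stopFalse t27.8
140 z189.44 c[506.  -1.] d[ 1.0494  1.6035 -1.9954] k0 Tz-0.02 op15.79 stopFalse t28.4
```

```bash
python3 - <<'E'
from h import *
c=np.array([.506,-.001]);f0=F();z=P()[2]
s=r.move_l([*c,z+.004],vel=.01,guard=4); print(s,P(),F()-f0,f0)
if s: r.move_l([*c,z],vel=.02); print(P(),F()-f0)
print(telemetry.current_t())
E
```

```text
True [ 0.5057 -0.0005  0.1892] [-1.5167 -1.8232  0.5136] [ 1.3519  1.4666 -1.5354]
[ 0.5057 -0.0007  0.1893] [-1.231   0.2873  0.5017]
29.025
```

```bash
python3 - <<'E'
from h import *
for i in range(2):
    f0=F();p=P()
    s=r.move_l([p[0],p[1],p[2]+.004],vel=.01,guard=5); print(s,P()-p,F()-f0,f0)
    if not s: break
    r.move_l(p,vel=.02); print(P()-p,F()-f0)
print(telemetry.current_t())
E
```

```text
True [-0.0004  0.0003 -0.0001] [ 0.3522 -2.054   0.131 ] [ 0.1061  1.6733 -1.1745]
[-0.      0.     -0.0001] [ 0.3    -1.0677  0.0397]
True [-0.0002  0.0002  0.0002] [ 0.6584 -0.8582  0.0864] [ 0.7835  0.8813 -0.906 ]
[-0.0001  0.     -0.0001] [ 0.0498 -0.2448 -0.0173]
30.4083
```

```bash
python3 - <<'E'
from h import *
f0=F();p=P()
for i in range(1,9):
    r.move_l([p[0],p[1],p[2]+.0005*i],vel=.01); d=F(2)-f0; print(i,P()-p,d)
    if d[2]<-4: 
        r.move_l(p+[0,0,.0003],vel=.01); print('threaded',P()-p,F()-f0); break
print(telemetry.current_t())
E
```

```text
1 [-0.     -0.      0.0004] [ 0.3267  0.303  -0.7118]
2 [-0.0001  0.      0.0007] [ 0.4023 -0.5582 -4.021 ]
threaded [-0.     -0.      0.0005] [-0.1505 -0.058  -1.1879]
31.3583
```

Still threaded after 345°. Third grasp.

```bash
python3 - <<'E'
from h import *
c=np.array([.506,-.001]); z=P()[2]
gripper_to(.045); r.move_l([*c,z+.04],vel=.2)
z-=.0003
f0=regrasp(c,z,-40); print(f0)
c,z,d=turn(c,z,-40,140,f0,step=20,fz_t=-1)
E
```

```text
guard False
light [-0.3079  0.0052  0.438 ] 0.016176561970046684
firm [-0.2213  0.4887  0.5144] 0.015497650470370732 36.6333
[ 0.0858 -0.0081  0.1836]
-20 z190.25 c[506.  -1.] d[0.1698 1.2463 0.1158] k0 Tz0.02 op16.22 stopFalse t37.2
0 z191.25 c[506.  -1.] d[-0.62    0.3559 -1.2647] k0 Tz-0.01 op15.76 stopFalse t37.7
20 z192.25 c[506.  -1.] d[-0.1036 -0.4133 -1.1786] k0 Tz-0.01 op15.60 stopFalse t38.2
40 z193.25 c[506.  -1.] d[-0.1055 -0.3791 -1.495 ] k0 Tz-0.07 op15.68 stopFalse t38.8
60 z194.25 c[506.  -1.] d[-0.0708  1.3875 -0.9059] k0 Tz-0.00 op15.82 stopFalse t39.3
80 z195.25 c[506.  -1.] d[-0.0036  0.3544 -1.821 ] k0 Tz0.00 op16.01 stopFalse t39.8
100 z196.25 c[506.  -1.] d[ 0.1741 -0.2589 -1.146 ] k0 Tz-0.00 op15.87 stopFalse t40.4
120 z197.25 c[506.  -1.] d[ 0.4103 -0.3687 -0.9861] k0 Tz-0.03 op15.97 stopFalse t40.9
140 z198.25 c[506.  -1.] d[ 0.6087  0.744  -1.2657] k0 Tz-0.00 op15.89 stopFalse t41.4
```

```bash
python3 - <<'E'
from h import *
f0=F();p=P();ok=True
for i in range(1,5):
    r.move_l([p[0],p[1],p[2]+.0007*i],vel=.01); d=F(2)-f0; print(i,P()-p,d)
    if d[2]<-4: 
        r.move_l(p+[0,0,.0003],vel=.01); print('threaded',P()-p,F()-f0); ok=False; break
if ok:
    r.move_l([p[0],p[1],p[2]+.03],vel=.05); print(F(),telemetry.current_opening()); r.hold(.3)
    for y in (-40,50,140): print(y,inverse_kinematics([.433,-.333,.2],q(np.deg2rad(y))))
    r.move_l([p[0],p[1],.26],vel=.15); print(P(),F())
print(telemetry.current_t())
E
```

```text
1 [-0.0001 -0.0001  0.0007] [-0.2739 -1.0711  0.011 ]
2 [-0.     -0.0001  0.0014] [ 0.2193 -0.5156 -0.2178]
3 [ 0.     -0.      0.0022] [-0.0171 -0.7956 -0.29  ]
4 [ 0.     -0.      0.0028] [-0.257  -0.79   -0.0197]
[-0.1434 -0.0182 -0.9835] 0.015754383381916225
-40 [-0.783   0.2519  1.6166 -0.      1.273  -0.0848]
50 [-0.783   0.2519  1.6166  0.      1.273  -1.6556]
140 None
[ 0.5063 -0.0009  0.2603] [ 0.1557 -0.5352 -1.2898]
44.1167
```

Free and held. Now to the dish.

```bash
python3 - <<'E'
from h import *
t=np.array([.434,-.333]); Q=q(np.deg2rad(50))
r.move_to([*t,.22],Q); im=vision.snapshot('scene'); save(im[80:260,80:360],'s2')
r.move_l([*t,.078],vel=.1); f0=F(6); print(P(),f0,telemetry.current_opening(),telemetry.current_t())
z=.078
while z>.060:
    z-=.001; r.move_l([*t,z],vel=.02); d=F(2)-f0
    if d[2]>2.5: break
print(z,P(),F()-f0,telemetry.current_t())
E
python3 -c "
import cv2;a=cv2.imread('pics/s2.png');cv2.imwrite('pics/s2b.png',cv2.resize(a,None,fx=2.5,fy=2.5))"
```

```text
[ 0.4343 -0.3333  0.0786] [-0.079  -0.4432 -1.0932] 0.015860676207918537 47.125
0.071 [ 0.4341 -0.3331  0.0714] [-1.0394  0.6947  3.7555] 49.175
```

View pics/s2b.png

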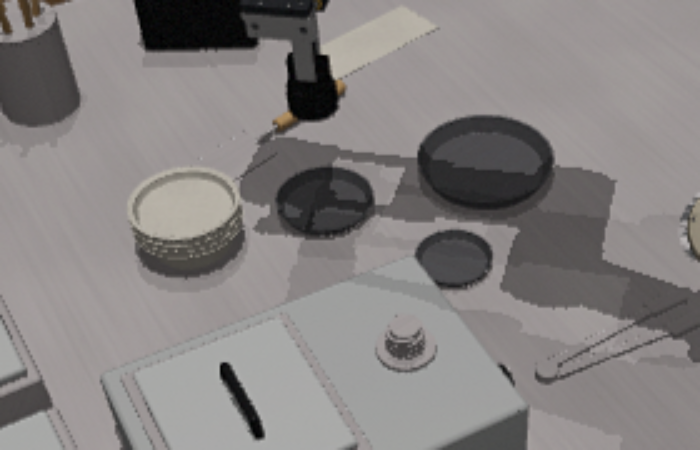

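The picture shows the cap upright in the fingers above the medium dish (dish at crop 325,200) and the bare neck at (405,335). The cap has now met the floor with 3.8 N, so I release it.

```bash
python3 - <<'E'
from h import *
gripper_to(.03); p=P(); r.move_l([p[0],p[1],.11],vel=.05); r.move_l([p[0],p[1],.25],vel=.2)
r.move_to([.40,-.15,.36],q(np.deg2rad(50)))
for n in('top','scene'):
    im=vision.snapshot(n); 
    if n=='scene': save(im,'s3')
    for t in ('cap','dish','bowls','square_pan','sauce_bottle','shaker'):
        for m in models.mark_of(t,n)[:3 if t=='dish' else 1]: print(n,t,round(m['score'],2),np.array(m['at']))
print(telemetry.current_t())
a=cv2.imread('pics/s3.png')[100:260,100:340]; cv2.imwrite('pics/s3b.png',cv2.resize(a,None,fx=3,fy=3))
E
```

```text
top dish 0.87 [ 0.3519 -0.1666  0.0022]
top dish 0.68 [ 0.2328 -0.2923 -0.0005]
top dish 0.57 [ 0.4359 -0.3298  0.0009]
top bowls 0.81 [ 0.5958 -0.3622 -0.0017]
top square_pan 0.81 [ 0.4104  0.3478 -0.0004]
top sauce_bottle 0.84 [0.6119 0.344  0.0006]
top shaker 0.62 [ 0.5507  0.4262 -0.0052]
scene cap 0.65 [ 0.4351 -0.3304 -0.0001]
scene dish 0.91 [ 0.4316 -0.3367 -0.0025]
scene dish 0.83 [ 0.2321 -0.2924  0.0019]
scene dish 0.7 [ 0.3512 -0.167   0.0001]
scene bowls 0.74 [ 0.5959 -0.3578  0.0011]
scene square_pan 0.83 [0.4093 0.3454 0.0006]
scene sauce_bottle 0.7 [0.6077 0.3404 0.0027]
scene shaker 0.69 [0.5511 0.4292 0.    ]
52.975
```

View pics/s3b.png

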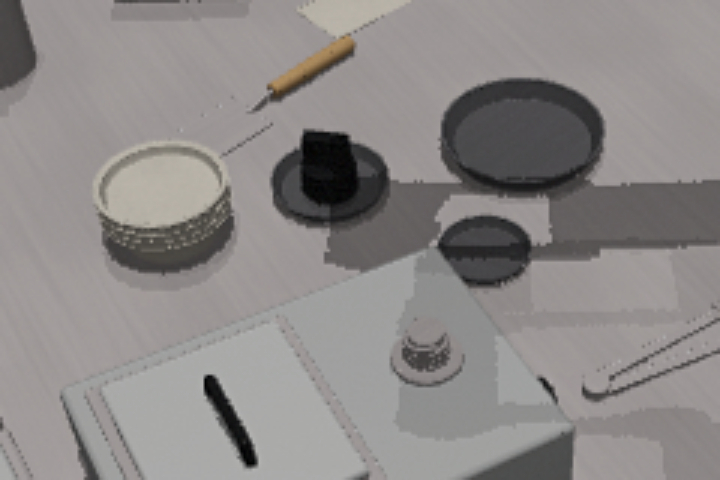

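The cap stands upright, bar up, in the middle of the medium dish (crop 330,180), and nothing else has moved.

```bash
python3 -c "
from h import *
r.sign_off(); print(telemetry.current_t())"
```

```text
the job is handed in; nothing more can be done
the job is handed in; nothing more can be done
```

I unscrewed the cap and set it in the 120 mm dish, skirt down and bar up, then handed the job in. The robot clock read about 53 s just before hand-in, against the 72 s limit. No verdict is reported.

- **Unscrewing:** it took three grasps and about 525° anticlockwise. The wrist force stayed within about 3 N at each turning step, and a lift test at 345° peaked at about 5.5 N. At 525° the cap lifted away with only about 1.2 N on the wrist, roughly its own weight.
- **Placing:** I lowered it until it met the dish floor with 3.8 N, then let go. The scene camera puts the cap within 10 mm of the dish's centre, and the picture shows it upright.
- **Bystanders:** the square pan, bottle, bowls and shaker read within about 7 mm of their first positions, close to the networks' error.

Three checks failed or disagreed:
- **Lift test at 345°:** the first guarded tries stopped falsely on force spikes, so I repeated the test in small unguarded steps, which showed the cap still threaded.
- **Set-down height:** contact came about 3 mm higher than expected, probably because the cap had slid slightly in the fingers.
- **Top camera:** its network did not report the cap in the dish at the end, so the placing rests on the scene camera and the picture.

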